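# Load a pivot pin into an upright tube holder with the tipping chute

### The job

Move the pin holder so that its open tube stands right under the mouth of the tipping chute, then raise the chute so that the steel pin slides out and drops end-down into the tube. Lower the chute again until it lies level, leaving the loaded holder standing under the mouth. Do not touch the pin with the gripper, keep the holder upright, and leave the oil filter, carton and bearing where they are.

Things in the scene. Friction and masses are not known exactly. Their poses are not given: they have to be found in the camera images.
- stand: Grey chute stand, fixed. Origin on the bench below the hinge axis (along x); +y runs from the chute's mouth back to its cross-bar; z up. Base plate 100 mm wide, 8 thick, y 24 to 214 mm; two uprights from y 35 mm. Around the mouth hang two cheeks and a deflector plate (y -26 to -29, x within +-21 mm), 106 to 148 mm above the bench; clear below.
- drop_point (a point): Point on the bench under the gap where the pin comes down, 16 mm to -y of the stand's origin, axes of the stand. Centre the holder's tube over it (within about 8 mm the pin falls in cleanly), holder roughly aligned with the stand, tab away from it. With its foot squarely touching the base plate the tube is 4 mm past this point.
- chute_hinge (a point): Point on the chute's hinge axis, in the middle of the mouth, 118 mm above the bench. Axes of the stand; the hinge axis is x.
- chute (a joint): Chute angle about its hinge, rad: 0 level (start), grows as the cross-bar end is raised, stop at 1.25. The hinge is stiff and stays where it is left: raising takes about 7 N at the bar, lowering about 3 N. The deflector holds the pin back until about 1.1 rad (raise it to 1.2 to be sure); then it slides out within a second.
- chute_bar (a point): Middle of the chute's round cross-bar (10 mm diameter, along x, 66 mm clear between side arms), 198 mm from the hinge axis in y and 6 mm above it when level. Moves on an arc about the hinge, up to 0.31 m above the bench. The trough's closed end is 40 mm from it. Axes of the chute: y from mouth to bar, z up when level.
- pin: Plain steel pin, 18 mm diameter, 100 mm long, about 0.2 kg, lying in the chute's open trough (22 mm wide inside, walls 14 mm high, floor level with the hinge axis). Origin at its centre, y along its length.
- holder: Loose steel pin holder, about 0.8 kg: foot 72 (x) by 156 (y) by 6 mm with an upright round tube (50 mm outside, 44 inside, top 100 mm above the bench). Origin under the foot, below the tube's axis; the foot reaches 36 mm to +y and 120 mm to -y of it; +y points from the grip tab to the tube; z up.
- holder_mouth (a point): Centre of the tube's open top, 100 mm above the bench. Axes of the holder.
- holder_floor (a point): Centre of the tube's inner floor, 92 mm below its mouth. Axes of the holder.
- holder_tab (a point): Point in the middle of the holder's upright grip tab (40 mm in x, 12 mm thick in y, from 6 to 80 mm above the bench), 50 mm above the bench and 100 mm to -y of the tube's axis. Axes of the holder; grip it across its thickness (along y).
- filter: Bystander: white oil filter can, 72 mm diameter, 110 mm high, origin under its centre.
- carton: Bystander: small closed cardboard box 70 x 90 x 80 mm, origin under its centre.
- bearing: Bystander: steel bearing ring lying flat, 64 mm diameter, 18 mm high, origin under its centre.

How it is judged:
On the way, in this order (a step that is already met when the one before it is completed fails the run):
1. the holder's tube stands still under the mouth (within 15 mm of the drop point), with the chute still level (horizontal distance between holder_mouth and drop_point below 0.015 m and angle between holder's own z axis and vertical below 0.06 rad and linear speed of holder below 0.03 m/s and value of joint chute below 0.1 rad), for 0.2 s.
2. with the chute raised, the pin is end-down in the tube (value of joint chute above 0.8 rad and horizontal distance between pin and holder_mouth below 0.02 m and z of pin in the frame of holder_floor below 0.06 m and angle between the y axis of pin and the z axis of holder_floor, either way round below 0.4 rad), for 0.1 s.
At the end, for the whole second after the job is handed in: Pin at rest end-down in the tube (centre 35-60 mm above its floor, lean under 0.4 rad, within 20 mm of its axis); holder still, upright within 0.06 rad, tube within 30 mm of the drop point; chute level (under 0.08 rad) (horizontal distance between pin and holder_mouth below 0.02 m and z of pin in the frame of holder_floor between 0.035 and 0.06 m and angle between the y axis of pin and the z axis of holder_floor, either way round below 0.4 rad and angle between holder's own z axis and vertical below 0.06 rad and horizontal distance between holder_mouth and drop_point below 0.03 m and linear speed of holder below 0.02 m/s and linear speed of pin below 0.03 m/s and value of joint chute below 0.08 rad); the robot touches nothing.
It fails at once if the gripper touches the pin (contact force between the fingers and pin above 1 N).
It fails at once if the holder is tipped by more than 0.35 rad (angle between holder's own z axis and vertical above 0.35 rad).
It fails at once if a bystander (filter, carton or bearing) is moved by more than 30 mm (distance of any of filter, carton, bearing from where it was at the start of the episode above 0.03 m).
It also fails if it takes over 72 s, if anything falls off the work surface, if the arm or the gripper's body presses on something with over 40 N, if the wrist force passes 120 N, or if a joint passes its speed limit or range.

### The arm

A 6-joint arm with a two-finger parallel gripper is mounted at the origin on the work surface. World frame = base frame: x ahead of the robot, y to its left, z up, the work surface at z = 0. Lengths are in m, angles in rad, forces in N, time in s.
With the tool pointing down it reaches from about 0.225 to 0.875 m from the base axis. Payload 3.4 kg.
Tool frame: the origin (TCP) lies between the finger pads; the fingertips stand 11 mm ahead of it and the grasp point (between the pads) lies 8 mm behind it (tips_ahead is the distance from the TCP to the fingertips, in m); z points along the fingers, x is the direction in which the jaws open and shut, and the axes are right-handed (so a half turn about z gives the same grasp; the last joint's range is limited). The gripper opens to 85 mm and grips with 20 to 120 N. Pads are 22 mm wide; open, the fingers measure 114 mm over their backs; the gripper's body (76 mm by 85 mm) begins 54 mm behind the grasp point. The pads swing forward as they close: fully open they stand 13 mm farther back than shut.
Start: joints at [1.194, 0.276, 1.505, -0, 1.361, -0.121], TCP at [0.146, 0.556, 0.242] pointing down, gripper open.
Joint ranges: [-2.89, 2.89], [-0.75, 2.08], [0.22, 2.7], [-1.18, 4.32], [0.11, 2.71], [-2.7, 2.7]. Speed limits (rad/s): [2.57, 2.57, 3.14, 3.14, 3.14, 3.14].

### API

Orientations are given as a unit quaternion [w, x, y, z].
In Python, from rig import get_state, get_image, sign_off, masks_of, tips_ahead gives the robot as it stands.
- The arm moves only by the tool play_rows, never from a script. Its argument "series" is a list of rows, each an object of numbers: "fingers": the closure, from -1 (fully open) to 1 (shut); "dx", "dy", "dz": the shift along the world's x, y, z in mm; "turn": the turn about the world's z in rad. A call has 1 to 20 rows; each row shifts and turns the pose as measured when the row begins; what a row does not reach is not made up. A row lasts 1/12 s, in which the tool goes at most 41.7 mm and 7.16 degrees, less where a joint would pass 70% of its speed; a pose out of reach is approached as far as the arm can. A call with a gripper value outside its range is refused whole. The fingers move at their own pace and stop on an object; "squeeze" is the grip in N (left out, the last holds). Time passes only in rows, so rows that do not move let the fingers close. It gives the time, the measured TCP pose, the force and the opening at its end, in the units of the state.
- get_state(): the state, without advancing time (a new reading comes with each control period).
- get_image(name): name is "scene" or "top" or "wrist"; returns a dict with "pixels" (400x640x3 uint8, red, green, blue), "vfov" (degrees; the focal length in pixels is half the picture's height over the tangent of half this angle, whatever the lens; pixels are square), "cx", "cy" (the principal point, pixels), "rvec" (rotation vector, rad) and "tvec" (3), from world to camera coordinates, as OpenCV has them; the wrist camera has in their place "hand_eye" (4x4, takes a point from camera to tool coordinates, whose origin is the TCP and whose axes are the tool frame's). Camera axes: x right, y down, z forward; pixel columns grow to the right and rows downward; lengths in m; the calibration is good to about 2 mm. A picture is of the moment at which its call begins: read the wrist's pose just before it. There is no depth.
- sign_off(): hands the job in, once; it reports no verdict.
Trained networks look in a picture, given as the dict that the camera call returned (one of the last four; its "shot" number tells which), for a name from the list of things; names that differ only in an ending like _2 or _b are one class to them, and where a whole thing is asked for, a point or a joint stands for the part that bears it (a point fixed in the world has none). Each returns a list of dicts, best first, with "p" (0 to 1); they miss things now and then, are a little off and sometimes report something else, mostly with a low value. They report only what shows in the picture. A call takes as long as a camera call.
- masks_of(picture, label): "region" (400x640 bool, what is visible of it) and "xy" ([column, row] in pixels, amid what is visible of it).
The state is a dict: "clock": time; "qpos": joint angles; "qd": joint speeds; "effort": joint torques, N m; "position": TCP position; "ee_rot": TCP orientation; "contact_force": force on the tool from outside, world axes, zero at the start; "moment": the same for the moment, N m; "width": finger opening in m.
Only numpy, scipy, OpenCV 4.12 (cv2) and the standard library are available. Lean on these libraries where they do the work, as an engineer would, in place of code of your own. Each camera call takes 0.05 s, during which the arm holds its last target. There are 200 camera calls.

## Working session

There is one attempt and no reset: what is moved stays moved. The work goes in short steps, Python scripts to look and compute and a tool call to move; the robot and the scene stay as the last step left them, time stands still between calls to the robot, and variables do not carry over. Pictures are saved under pics/ and viewed, about 8 in all and at most 12, crops included, and the job is handed in when it is done.

Besides the shell and the picture viewer there is one more tool, called as a command line: name --argument value ..., lists and objects as JSON in quotes. play_rows: Moves the arm, as the interface text tells. Its arguments: {"type":"object","properties":{"series":{"type":"array"},"squeeze":{"type":"number"}},"required":["series"]}

```bash
ls; mkdir -p pics; cat > h.py <<'E'
import numpy as np, cv2
from rig import *
from scipy.spatial.transform import Rotation as R
def cam(p,st=None):
    K=np.eye(3);K[0,0]=K[1,1]=200/np.tan(np.radians(p["vfov"])/2);K[0,2]=p["cx"];K[1,2]=p["cy"]
    if "rvec" in p:
        Rm=cv2.Rodrigues(np.array(p["rvec"],float))[0];t=np.array(p["tvec"],float).ravel()
    else:
        T=np.eye(4);w=st["ee_rot"];T[:3,:3]=R.from_quat([w[1],w[2],w[3],w[0]]).as_matrix();T[:3,3]=st["position"]
        E=np.linalg.inv(T@np.array(p["hand_eye"]));Rm=E[:3,:3];t=E[:3,3]
    return K,Rm,t
def unproj(c,uv,z):
    K,Rm,t=c;d=Rm.T@np.linalg.inv(K)@np.array([uv[0],uv[1],1.]);o=-Rm.T@t
    return o+d*(z-o[2])/d[2]
def proj(c,P):
    K,Rm,t=c;q=(np.atleast_2d(P)@Rm.T+t)@K.T;return q[:,:2]/q[:,2:]
def save(n,im): cv2.imwrite(f"pics/{n}.png",im[:,:,::-1])
E
python3 - <<'E'
from h import *
st=get_state();print(st["clock"],st["position"],st["ee_rot"],st["width"])
for n in("scene","top"):
    p=get_image(n);save(n,p["pixels"]);c=cam(p);print(n,"campos",-c[1].T@c[2],c[0][0,0])
    for l in("stand","chute","pin","holder","filter","carton","bearing"):
        for m in masks_of(p,l)[:1]:
            print(l,round(m["p"],2),np.round(m["xy"]),"rect",cv2.minAreaRect(np.argwhere(m["region"])[:,::-1].astype(np.float32)),np.round(unproj(c,m["xy"],0),3))
E
```

```text
pics
0.0 [0.14531099 0.55582268 0.24143929] [ 4.56006956e-04  7.91533364e-01  6.11125298e-01 -7.71558742e-04] 0.08549335774989741
scene campos [1.10283842 0.50645675 0.91913685] 399.01936392842464
stand 0.71 [356. 230.] rect ((355.9728698730469, 221.08322143554688), (102.5308609008789, 55.76739501953125), 34.75591278076172) [0.515 0.108 0.   ]
chute 0.58 [379. 216.] rect ((364.5758361816406, 210.04873657226562), (74.20396423339844, 27.578636169433594), 32.7352294921875) [0.427 0.127 0.   ]
pin 0.46 [360. 207.] rect ((355.8230895996094, 205.1846160888672), (34.10955047607422, 6.2017364501953125), 29.744882583618164) [ 0.439  0.062 -0.   ]
holder 0.71 [277. 175.] rect ((272.4424743652344, 172.36285400390625), (52.304080963134766, 30.85564422607422), 48.8140754699707) [ 0.518 -0.221  0.   ]
filter 0.7 [351. 168.] rect ((353.3689880371094, 168.98252868652344), (22.533912658691406, 40.04560852050781), 7.594643592834473) [ 0.327 -0.069  0.   ]
carton 0.75 [454. 262.] rect ((454.0972900390625, 261.04296875), (44.19459915161133, 39.88949203491211), 42.273685455322266) [0.415 0.373 0.   ]
bea
[... 432 characters left out ...]
0.529 0.168 0.   ]
pin 0.82 [292. 201.] rect ((292.983642578125, 203.31968688964844), (8.41982364654541, 40.46947479248047), 84.80557250976562) [0.547 0.117 0.   ]
holder 0.82 [417. 200.] rect ((417.2284240722656, 199.56146240234375), (59.58389663696289, 26.729225158691406), 9.865806579589844) [ 0.541 -0.219  0.   ]
filter 0.66 [349. 267.] rect ((348.0000305175781, 267.5000305175781), (30.405588150024414, 28.991374969482422), 45.0) [ 0.368 -0.03   0.   ]
carton 0.86 [196. 243.] rect ((191.37693786621094, 243.98464965820312), (43.66022491455078, 29.644298553466797), 7.125016689300537) [0.442 0.379 0.   ]
bearing 0.57 [335. 122.] rect ((335.5, 123.0), (24.0, 23.0), 90.0) [ 0.76  -0.005  0.   ]
```

```bash
python3 - <<'E'
import cv2
im=cv2.imread("pics/top.png");cv2.imwrite("pics/topc.png",cv2.resize(im[100:300,160:480],(800,500),interpolation=cv2.INTER_CUBIC))
im=cv2.imread("pics/scene.png");cv2.imwrite("pics/scenec.png",cv2.resize(im[120:300,220:500],(800,514),interpolation=cv2.INTER_CUBIC))
E
```

```text
(no output)
```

View pics/topc.png

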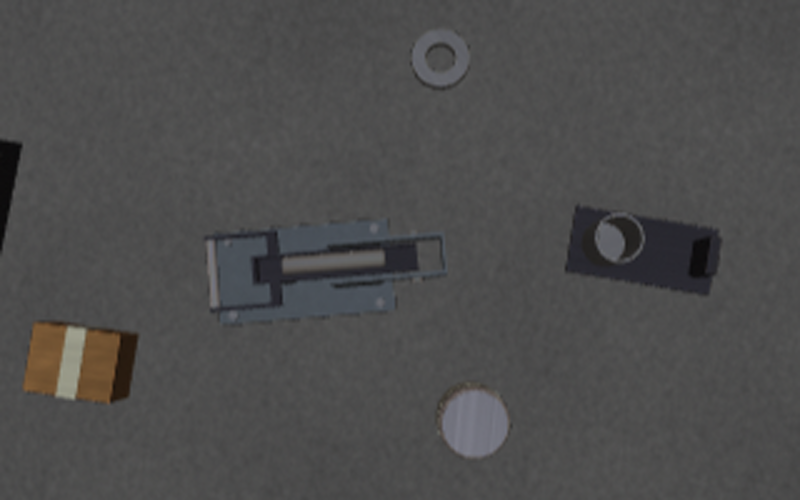

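View pics/scenec.png

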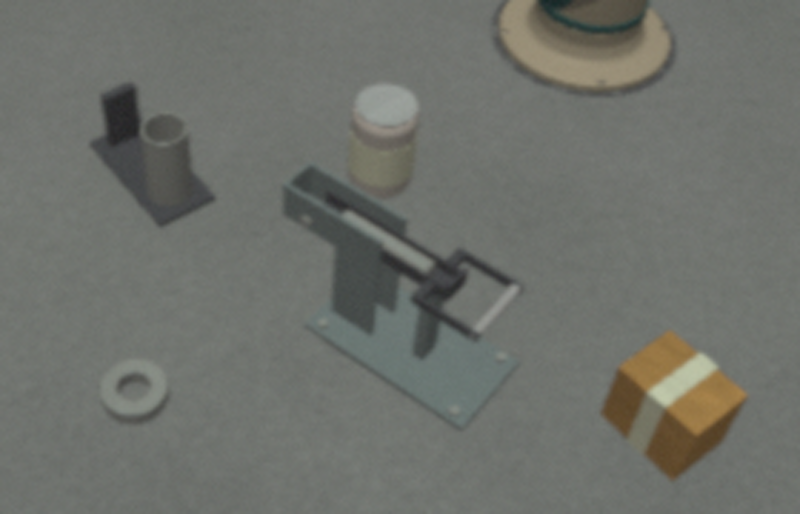

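The top crop (×2.5, offset 160,100) shows the stand with its bar at (213,272) and deflector at (445,256). The holder is to the right, with its tube mouth at (619,238) and tab at (705,257). Holder and stand both have +y pointing image-left, which is world +y. The filter is at (475,422) and the bearing at (440,58), both clear of the straight path. I'll fit poses from these keypoints.

```bash
cat > fit.py <<'E'
from h import *
from scipy.optimize import least_squares
def pose(q,P):
    P=np.atleast_2d(np.array(P,float))/1000;a=q[2];o=P.copy()
    o[:,0]=q[0]+np.cos(a)*P[:,0]-np.sin(a)*P[:,1];o[:,1]=q[1]+np.sin(a)*P[:,0]+np.cos(a)*P[:,1];return o
def fit(obs,x0):
    f=lambda q:np.concatenate([(proj(c,pose(q,P))-uv).ravel() for c,P,uv in obs])
    r=least_squares(f,x0,loss="soft_l1");return r.x,f(r.x).reshape(-1,2)
E
python3 - <<'E'
from fit import *
T=cam(get_image("top"));S=cam(get_image("scene"))
t=lambda l:np.array(l)/2.5+[160,100]-.3
s=lambda l:np.array(l)*.35+[220,120]-.3
q,r=fit([(T,[(50,24,8),(-50,24,8),(-50,214,8),(0,198,124),(21,-29,148),(-21,-29,148)],t([(386,220),(396,310),(221,325),(213,272),(445,235),(445,277)])),
 (S,[(50,24,8),(50,214,8),(-50,214,8),(0,198,124)],s([(307,325),(460,427),(520,360),(499,310)]))],[.53,.05,0])
print("stand",q,"\n",r.round(1).tolist());print("drop",pose(q,(0,-16,0)),"bar",pose(q,(0,198,124)))
h,r=fit([(T,[(36,36,6),(-36,36,6),(-36,-120,6),(0,0,100)],t([(578,206),(567,272),(709,294),(619,238)])),
 (S,[(36,36,6),(-36,36,6),(36,-120,6),(0,0,100)],s([(160,224),(213,197),(92,145),(165,130)]))],[.54,-.2,0])
print("holder",h,"\n",r.round(1).tolist());print("tab",pose(h,(0,-100,50)))
E
```

```text
stand [0.53397646 0.02853115 0.04427078] 
 [[0.7, -0.4], [-0.6, 0.8], [-1.5, -0.1], [-0.6, 0.5], [-0.9, -0.8], [0.4, -0.0], [-0.9, -1.9], [0.4, -0.1], [-0.0, -0.1], [-1.4, -0.3]]
drop [[0.53468456 0.01254683 0.        ]] bar [[0.52521371 0.22633716 0.124     ]]
holder [ 0.55022698 -0.17626682 -0.1890833 ] 
 [[-1.1, -0.3], [-0.8, -0.4], [-0.1, 0.1], [-0.1, -0.2], [-0.1, -0.6], [0.8, -1.1], [-1.6, -1.7], [-0.4, -1.3]]
tab [[ 0.53143112 -0.27448451  0.05      ]]
```

play_rows --series '[{"dx": 17,"dy": -38,"fingers": -1},{"dx": 17,"dy": -38},{"dx": 17,"dy": -38},{"dx": 17,"dy": -38},{"dx": 17,"dy": -38},{"dx": 17,"dy": -38},{"dx": 17,"dy": -38},{"dx": 17,"dy": -38},{"dx": 17,"dy": -38},{"dx": 17,"dy": -38},{"dx": 17,"dy": -38},{"dx": 17,"dy": -38},{"dx": 17,"dy": -38},{"dx": 17,"dy": -38},{"dx": 17,"dy": -38},{"dx": 17,"dy": -38},{"dx": 17,"dy": -38},{"dx": 17,"dy": -38},{"dx": 17,"dy": -38},{"dx": 0,"dy": 0}]'

```text
invalid input at $.series[0]: expected keys fingers, dx, dy, dz, turn
```

play_rows --series '[{"dx": 17,"dy": -38,"dz": 0,"turn": 0.067,"fingers": -1},{"dx": 17,"dy": -38,"dz": 0,"turn": 0,"fingers": -1},{"dx": 17,"dy": -38,"dz": 0,"turn": 0,"fingers": -1},{"dx": 17,"dy": -38,"dz": 0,"turn": 0,"fingers": -1},{"dx": 17,"dy": -38,"dz": 0,"turn": 0,"fingers": -1},{"dx": 17,"dy": -38,"dz": 0,"turn": 0,"fingers": -1},{"dx": 17,"dy": -38,"dz": 0,"turn": 0,"fingers": -1},{"dx": 17,"dy": -38,"dz": 0,"turn": 0,"fingers": -1},{"dx": 17,"dy": -38,"dz": 0,"turn": 0,"fingers": -1},{"dx": 17,"dy": -38,"dz": 0,"turn": 0,"fingers": -1},{"dx": 17,"dy": -38,"dz": 0,"turn": 0,"fingers": -1},{"dx": 17,"dy": -38,"dz": 0,"turn": 0,"fingers": -1},{"dx": 17,"dy": -38,"dz": 0,"turn": 0,"fingers": -1},{"dx": 17,"dy": -38,"dz": 0,"turn": 0,"fingers": -1},{"dx": 17,"dy": -38,"dz": 0,"turn": 0,"fingers": -1},{"dx": 17,"dy": -38,"dz": 0,"turn": 0,"fingers": -1},{"dx": 17,"dy": -38,"dz": 0,"turn": 0,"fingers": -1},{"dx": 17,"dy": -38,"dz": 0,"turn": 0,"fingers": -1},{"dx": 17,"dy": -38,"dz": 0,"turn": 0,"fingers": -1},{"dx": 0,"dy": 0,"dz": 0,"turn": 0,"fingers": -1}]' --squeeze 60

```text
clock: 2.57
position: [0.4643, -0.1735, 0.2453]
ee_rot: [0.006, 0.767, 0.642, 0.009]
contact_force: [0.7, -0.5, 1.0]
width: 0.085
```

play_rows --series '[{"dx": 22,"dy": -33,"dz": 0,"turn": -0.01,"fingers": -1},{"dx": 22,"dy": -33,"dz": 0,"turn": 0,"fingers": -1},{"dx": 22,"dy": -33,"dz": 0,"turn": 0,"fingers": -1},{"dx": 0,"dy": 0,"dz": 0,"turn": 0,"fingers": -1},{"dx": 0,"dy": 0,"dz": 0,"turn": 0,"fingers": -1}]'

```text
clock: 2.98
position: [0.5286, -0.274, 0.2435]
ee_rot: [0.004, 0.772, 0.636, 0.009]
contact_force: [-0.2, 0.5, 0.6]
width: 0.0854
```

```bash
python3 - <<'E'
from fit import *
st=get_state();p=get_image("wrist");c=cam(p,st);print(st["clock"],st["position"],st["ee_rot"])
im=p["pixels"].copy()
h=[ 0.55022698,-0.17626682,-0.1890833]
for P in [(20,-106,80),(-20,-106,80),(20,-94,80),(-20,-94,80),(36,36,6),(-36,36,6),(-36,-120,6),(36,-120,6),(0,0,100)]:
    u=proj(c,pose(h,P))[0];print(P,u.round(1))
    if abs(u).max()<2000: cv2.circle(im,tuple(int(v) for v in u),3,(255,0,0),1)
save("w1",im)
E
```

```text
2.9833 [ 0.52856975 -0.2740435   0.24353664] [0.00422045 0.77198646 0.63556552 0.00869271]
(20, -106, 80) [311.6 204. ]
(-20, -106, 80) [311.  161.5]
(20, -94, 80) [324.5 203.9]
(-20, -94, 80) [324.6 161.4]
(36, 36, 6) [436.  194.7]
(-36, 36, 6) [443.3 131.4]
(-36, -120, 6) [299.  132.2]
(36, -120, 6) [300.5 195.6]
(0, 0, 100) [435.3 189. ]
```

View pics/w1.png

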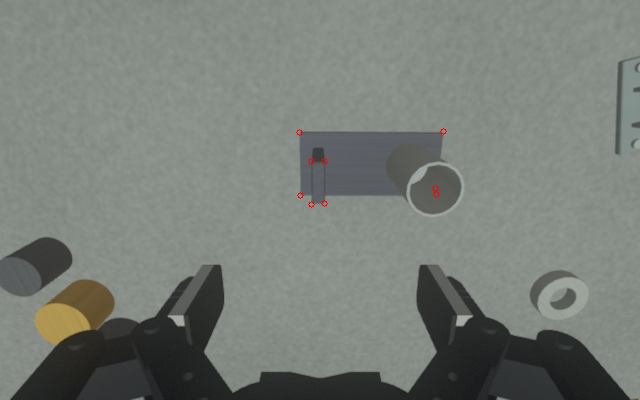

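The wrist view confirms the fit: the projected holder corners and tab land on the picture within about 1 px. I'll descend on the tab.

play_rows --series '[{"dx": 3,"dy": -1,"dz": -35,"turn": 0,"fingers": -1},{"dx": 0,"dy": 0,"dz": -35,"turn": 0,"fingers": -1},{"dx": 0,"dy": 0,"dz": -35,"turn": 0,"fingers": -1},{"dx": 0,"dy": 0,"dz": -35,"turn": 0,"fingers": -1},{"dx": 0,"dy": 0,"dz": -35,"turn": 0,"fingers": -1},{"dx": 0,"dy": 0,"dz": -10,"turn": 0,"fingers": -1},{"dx": 0,"dy": 0,"dz": 0,"turn": 0,"fingers": -1},{"dx": 0,"dy": 0,"dz": 0,"turn": 0,"fingers": -1}]'

```text
clock: 3.7
position: [0.5286, -0.2665, 0.0577]
ee_rot: [0.009, 0.77, 0.638, 0.01]
contact_force: [-0.3, -0.4, 0.3]
width: 0.0852
```

play_rows --series '[{"dx": 2,"dy": -8,"dz": -8,"turn": 0,"fingers": -1},{"dx": 1,"dy": 0,"dz": -6,"turn": 0,"fingers": -1},{"dx": 0,"dy": 0,"dz": 0,"turn": 0,"fingers": -1},{"dx": 0,"dy": 0,"dz": 0,"turn": 0,"fingers": -1}]'

```text
clock: 4.03
position: [0.5345, -0.2759, 0.0477]
ee_rot: [0.013, 0.769, 0.638, 0.011]
contact_force: [0.1, 0.5, 0.3]
width: 0.0853
```

play_rows --series '[{"dx": -2,"dy": 1,"dz": -3,"turn": 0,"fingers": 0},{"dx": 0,"dy": 0,"dz": 0,"turn": 0,"fingers": 0.5},{"dx": 0,"dy": 0,"dz": 0,"turn": 0,"fingers": 1},{"dx": 0,"dy": 0,"dz": 0,"turn": 0,"fingers": 1},{"dx": 0,"dy": 0,"dz": 0,"turn": 0,"fingers": 1},{"dx": 0,"dy": 0,"dz": 0,"turn": 0,"fingers": 1},{"dx": 0,"dy": 0,"dz": 0,"turn": 0,"fingers": 1},{"dx": 0,"dy": 0,"dz": 0,"turn": 0,"fingers": 1},{"dx": 0,"dy": 0,"dz": 0,"turn": 0,"fingers": 1},{"dx": 0,"dy": 0,"dz": 0,"turn": 0,"fingers": 1}]' --squeeze 40

```text
clock: 4.87
position: [0.5338, -0.2755, 0.0469]
ee_rot: [0.015, 0.77, 0.638, 0.012]
contact_force: [0.6, 0.6, 1.2]
width: 0.0118
```

play_rows --series '[{"dx": 0,"dy": 8,"dz": 0,"turn": 0.03,"fingers": 1},{"dx": 0,"dy": 12,"dz": 0,"turn": 0.03,"fingers": 1},{"dx": 0,"dy": 12,"dz": 0,"turn": 0.03,"fingers": 1},{"dx": 0,"dy": 12,"dz": 0,"turn": 0.03,"fingers": 1},{"dx": 0,"dy": 12,"dz": 0,"turn": 0.03,"fingers": 1},{"dx": 0,"dy": 12,"dz": 0,"turn": 0.03,"fingers": 1},{"dx": 0,"dy": 0,"dz": 0,"turn": 0,"fingers": 1}]'

```text
clock: 5.45
position: [0.5356, -0.2044, 0.0475]
ee_rot: [0.018, 0.703, 0.711, 0.014]
contact_force: [0.9, -0.9, -2.2]
width: 0.0118
```

play_rows --series '[{"dx": 1,"dy": 12,"dz": 0,"turn": 0.02,"fingers": 1},{"dx": 1,"dy": 12,"dz": 0,"turn": 0.013,"fingers": 1},{"dx": 0,"dy": 12,"dz": 0,"turn": 0,"fingers": 1},{"dx": 0,"dy": 12,"dz": 0,"turn": 0,"fingers": 1},{"dx": 0,"dy": 12,"dz": 0,"turn": 0,"fingers": 1},{"dx": 0,"dy": 12,"dz": 0,"turn": 0,"fingers": 1},{"dx": 0,"dy": 12,"dz": 0,"turn": 0,"fingers": 1},{"dx": 0,"dy": 6,"dz": 0,"turn": 0,"fingers": 1},{"dx": 0,"dy": 0,"dz": 0,"turn": 0,"fingers": 1},{"dx": 0,"dy": 0,"dz": 0,"turn": 0,"fingers": 1}]'

```text
clock: 6.28
position: [0.536, -0.1052, 0.0477]
ee_rot: [0.018, 0.688, 0.726, 0.012]
contact_force: [1.7, -4.5, 0.9]
width: 0.0115
```

```bash
python3 - <<'E'
from h import *
for n,(a,b,e,f) in {"top":(150,250,230,390),"scene":(120,300,220,500)}.items():
    p=get_image(n);k=800/(f-e);save(n+"2",cv2.resize(p["pixels"][a:b,e:f],None,fx=k,fy=k,interpolation=cv2.INTER_CUBIC))
    for l in("filter","carton","bearing"):
        print(l,[np.round(m["xy"]) for m in masks_of(p,l)[:1]])
E
```

```text
filter [array([343., 263.])]
carton [array([193., 242.])]
bearing [array([342., 122.])]
filter [array([352., 169.])]
carton [array([453., 265.])]
bearing [array([265., 260.])]
```

View pics/top2.png

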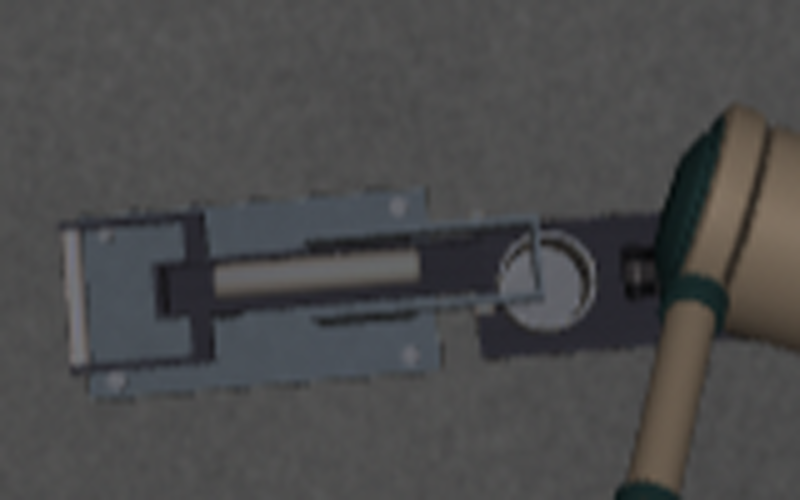

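View pics/scene2.png

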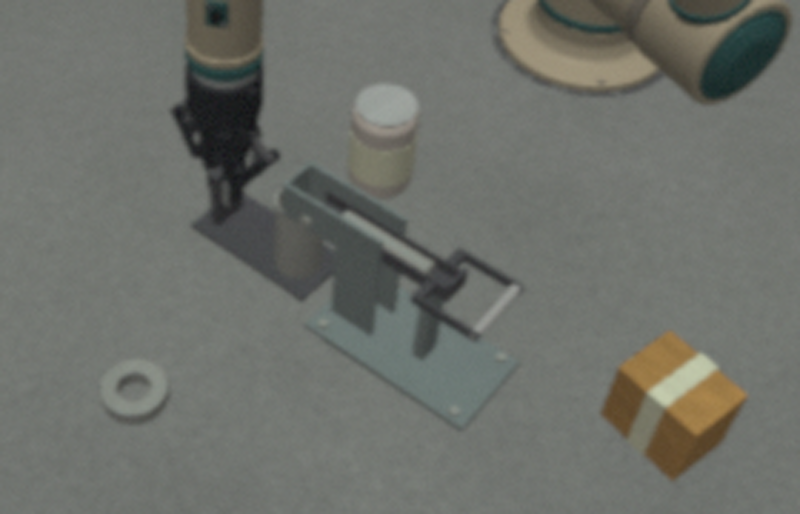

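Top crop 2 (×5, offset 230,150): tube mouth at (547,281), deflector edge at x≈541, foot corner at (480,360), and plate corners at (425,190) and (440,365). The holder is aligned and needs a little more +y. I'll refit to get the remainder.

```bash
python3 - <<'E'
from fit import *
T=cam(get_image("top"));S=cam(get_image("scene"))
t=lambda l:np.array(l)/5+[230,150]-.4
s=lambda l:np.array(l)*.35+[220,120]-.3
q,r=fit([(T,[(50,24,8),(-50,24,8),(-50,214,8),(0,198,124),(21,-29,148),(-21,-29,148)],t([(425,190),(440,365),(95,398),(76,297),(541,218),(544,300)])),
 (S,[(50,24,8),(50,214,8),(-50,214,8),(0,198,124)],s([(307,325),(460,427),(520,360),(499,310)]))],[.53,.05,0])
print("stand",q,r.round(1).tolist());d=pose(q,(0,-16,0))[0];print("drop",d,"bar",pose(q,(0,198,124)))
h,r=fit([(T,[(-36,36,6),(0,0,100)],t([(480,360),(547,281)])),(S,[(36,36,6),(36,-120,6)],s([(303,300),(192,226)]))],[.54,-.01,0.05])
print("holder",h,r.round(1).tolist());
print("tube by top only",unproj(T,t([(547,281)])[0],.1))
a=q[2];e=d[:2]-h[:2];print("delta world",e)
E
```

```text
stand [0.53522749 0.02828425 0.04982248] [[0.2, -0.7], [0.1, 1.4], [-1.7, 0.4], [-0.4, -0.1], [-1.0, -0.8], [-0.1, 0.3], [-1.2, -1.7], [0.4, -0.1], [-0.2, -0.2], [-1.6, -0.3]]
drop [0.53602432 0.0123041  0.        ] bar [[0.52536672 0.22603855 0.124     ]]
holder [ 0.52822767 -0.00427643  0.06863076] [[-0.3, 0.1], [-0.5, -0.3], [0.2, -0.9], [-0.7, -0.4]]
tube by top only [ 0.52739661 -0.00549738  0.1       ]
delta world [0.00779664 0.01658053]
```

play_rows --series '[{"dx": 4,"dy": 6,"dz": 0,"turn": -0.015,"fingers": 1},{"dx": 3,"dy": 6,"dz": 0,"turn": 0,"fingers": 1},{"dx": 1,"dy": 4,"dz": 0,"turn": 0,"fingers": 1},{"dx": 0,"dy": 0,"dz": 0,"turn": 0,"fingers": 1},{"dx": 0,"dy": 0,"dz": 0,"turn": 0,"fingers": 1},{"dx": 0,"dy": 0,"dz": 0,"turn": 0,"fingers": 1}]'

```text
clock: 7.28
position: [0.5418, -0.0933, 0.0484]
ee_rot: [0.019, 0.691, 0.722, 0.008]
contact_force: [0.4, -2.0, -0.8]
width: 0.0117
```

play_rows --series '[{"dx": 0,"dy": 6,"dz": 0,"turn": 0,"fingers": 1},{"dx": 0,"dy": 0,"dz": 0,"turn": 0,"fingers": 1},{"dx": 0,"dy": 0,"dz": 0,"turn": 0,"fingers": 1},{"dx": 0,"dy": 0,"dz": 0,"turn": 0,"fingers": 1}]'

```text
clock: 7.62
position: [0.5423, -0.0885, 0.0486]
ee_rot: [0.02, 0.692, 0.722, 0.008]
contact_force: [0.3, -0.6, -0.3]
width: 0.0117
```

```bash
python3 - <<'E'
from h import *
ims=[]
for n,(a,b,e,f) in {"top":(170,240,300,412),"scene":(180,250,280,392)}.items():
    p=get_image(n);ims.append(cv2.resize(p["pixels"][a:b,e:f],None,fx=4.2,fy=4.2,interpolation=cv2.INTER_CUBIC))
save("c3",np.vstack(ims));print(ims[0].shape)
E
```

```text
(294, 470, 3)
```

View pics/c3.png

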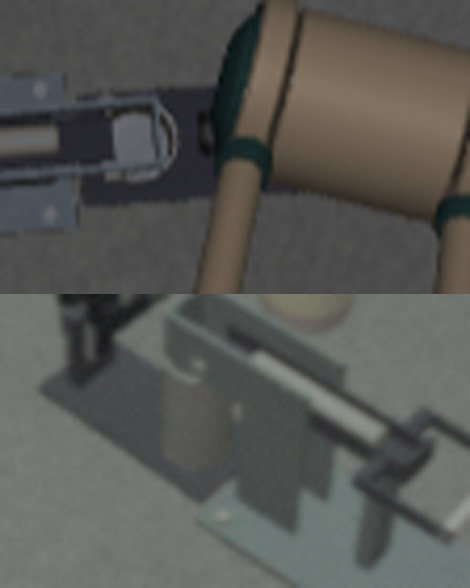

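The top crop puts the tube about 2–3 mm from the drop point (fitted 0.534, 0.0115 against 0.536, 0.012), and a gap of a few mm shows between foot and plate. I'll release and rise.

play_rows --series '[{"dx": 0,"dy": 0,"dz": 0,"turn": 0,"fingers": 0.3},{"dx": 0,"dy": 0,"dz": 0,"turn": 0,"fingers": 0},{"dx": 0,"dy": 0,"dz": 0,"turn": 0,"fingers": -0.2},{"dx": 0,"dy": 0,"dz": 0,"turn": 0,"fingers": -0.2},{"dx": 0,"dy": 0,"dz": 20,"turn": 0,"fingers": -0.2},{"dx": 0,"dy": 0,"dz": 30,"turn": 0,"fingers": -0.2},{"dx": 0,"dy": 0,"dz": 35,"turn": 0,"fingers": 0},{"dx": 0,"dy": 0,"dz": 35,"turn": 0,"fingers": 0.2},{"dx": 0,"dy": 0,"dz": 35,"turn": 0,"fingers": 0.2},{"dx": 0,"dy": 0,"dz": 35,"turn": 0,"fingers": 0.2},{"dx": 0,"dy": 0,"dz": 35,"turn": 0,"fingers": 0.2},{"dx": 0,"dy": 0,"dz": 0,"turn": 0,"fingers": 0.2},{"dx": 0,"dy": 0,"dz": 0,"turn": 0,"fingers": 0.2}]'

```text
clock: 8.8
position: [0.5385, -0.0878, 0.2836]
ee_rot: [0.019, 0.691, 0.722, 0.007]
contact_force: [-0.6, 0.6, -0.2]
width: 0.0342
```

play_rows --series '[{"dx": -1,"dy": 34,"dz": 0,"turn": 0,"fingers": 0.2},{"dx": -1,"dy": 34,"dz": 0,"turn": 0,"fingers": 0.2},{"dx": -2,"dy": 34,"dz": 0,"turn": 0,"fingers": 0.2},{"dx": -1,"dy": 34,"dz": 0,"turn": 0,"fingers": 0.2},{"dx": -2,"dy": 34,"dz": 0,"turn": 0,"fingers": 0.2},{"dx": -1,"dy": 34,"dz": 0,"turn": 0,"fingers": 0.2},{"dx": -2,"dy": 34,"dz": 0,"turn": 0,"fingers": 0.2},{"dx": -1,"dy": 34,"dz": 0,"turn": 0,"fingers": 0.2},{"dx": -1,"dy": 34,"dz": 0,"turn": 0,"fingers": 0.2},{"dx": 0,"dy": 6,"dz": 0,"turn": 0,"fingers": 0.2},{"dx": 0,"dy": 0,"dz": 0,"turn": 0,"fingers": 0.2},{"dx": 0,"dy": 0,"dz": 0,"turn": 0,"fingers": 0.2}]'

```text
clock: 9.8
position: [0.5203, 0.2348, 0.2716]
ee_rot: [0.017, 0.693, 0.721, 0.0]
contact_force: [-0.4, 0.5, -0.2]
width: 0.034
```

```bash
python3 - <<'E'
from fit import *
st=get_state();p=get_image("wrist");c=cam(p,st);print(st["clock"],st["position"],st["ee_rot"])
im=p["pixels"].copy();q=[.5352,.0283,.0475]
for P in [(33,198,124),(-33,198,124),(50,214,8),(-50,214,8)]:
    u=proj(c,pose(q,P))[0];print(P,u.round(1))
    cv2.circle(im,tuple(int(v) for v in u),3,(255,0,0),1)
t=get_image("top")["pixels"][170:240,300:412]
im=cv2.resize(im,(470,294));save("c4",np.vstack([im,cv2.resize(t,(470,294),interpolation=cv2.INTER_CUBIC)]))
E
```

```text
9.8 [0.52027069 0.23482789 0.27158582] [1.65468608e-02 6.92738963e-01 7.20998513e-01 2.73593167e-04]
(33, 198, 124) [313.5 224.8]
(-33, 198, 124) [312.4 151.8]
(50, 214, 8) [330.5 200.1]
(-50, 214, 8) [330.7 117.1]
```

View pics/c4.png

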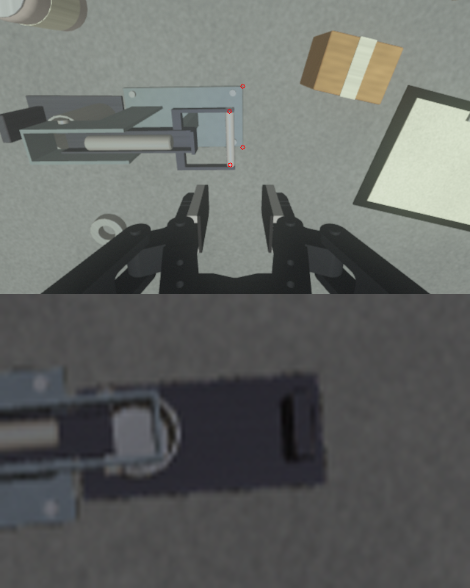

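The wrist view projects the bar ends exactly onto the white bar. The holder stands free under the mouth, aligned with the stand. Next I descend to the bar.

play_rows --series '[{"dx": 3,"dy": -5,"dz": -30,"turn": 0,"fingers": 0.2},{"dx": 2,"dy": -4,"dz": -30,"turn": 0,"fingers": 0.2},{"dx": 0,"dy": 0,"dz": -25,"turn": 0,"fingers": 0.2},{"dx": 0,"dy": 0,"dz": -20,"turn": 0,"fingers": 0.2},{"dx": 0,"dy": 0,"dz": 0,"turn": 0,"fingers": 0.2},{"dx": 0,"dy": 0,"dz": 0,"turn": 0,"fingers": 0.2}]'

```text
clock: 10.4
position: [0.5281, 0.2148, 0.166]
ee_rot: [0.02, 0.697, 0.716, 0.002]
contact_force: [1.0, -0.5, 0.4]
width: 0.0339
```

play_rows --series '[{"dx": -1,"dy": 11,"dz": -8,"turn": 0.015,"fingers": 0.2},{"dx": 0,"dy": 0,"dz": 0,"turn": 0,"fingers": 0.2},{"dx": 0,"dy": 0,"dz": 0,"turn": 0,"fingers": 0.2}]'

```text
clock: 10.65
position: [0.5294, 0.2252, 0.1605]
ee_rot: [0.021, 0.693, 0.721, 0.004]
contact_force: [0.4, 0.2, 0.9]
width: 0.0343
```

play_rows --series '[{"dx": -2,"dy": 1,"dz": -15,"turn": 0,"fingers": 0.2},{"dx": -1,"dy": 1,"dz": -15,"turn": 0,"fingers": 0.2},{"dx": 0,"dy": 0,"dz": -10,"turn": 0,"fingers": 0.2},{"dx": 0,"dy": 0,"dz": 0,"turn": 0,"fingers": 0.2},{"dx": 0,"dy": 0,"dz": 0,"turn": 0,"fingers": 0.2}]'

```text
clock: 11.07
position: [0.5305, 0.2296, 0.1253]
ee_rot: [0.024, 0.692, 0.721, 0.01]
contact_force: [0.1, -0.2, 0.5]
width: 0.0344
```

play_rows --series '[{"dx": -4,"dy": -3,"dz": -8,"turn": 0,"fingers": 0.2},{"dx": 0,"dy": 0,"dz": 0,"turn": 0,"fingers": 0.2},{"dx": 0,"dy": 0,"dz": 0,"turn": 0,"fingers": 1},{"dx": 0,"dy": 0,"dz": 0,"turn": 0,"fingers": 1},{"dx": 0,"dy": 0,"dz": 0,"turn": 0,"fingers": 1},{"dx": 0,"dy": 0,"dz": 0,"turn": 0,"fingers": 1},{"dx": 0,"dy": 0,"dz": 0,"turn": 0,"fingers": 1},{"dx": 0,"dy": 0,"dz": 0,"turn": 0,"fingers": 1}]' --squeeze 40

```text
clock: 11.73
position: [0.5274, 0.2257, 0.119]
ee_rot: [0.026, 0.691, 0.722, 0.011]
contact_force: [0.2, -1.2, -1.1]
width: 0.0084
```

play_rows --series '[{"dx": 0,"dy": 0,"dz": 10,"turn": 0,"fingers": 1},{"dx": 0,"dy": -1,"dz": 10,"turn": 0,"fingers": 1},{"dx": 0,"dy": -1,"dz": 10,"turn": 0,"fingers": 1},{"dx": 0,"dy": -2,"dz": 10,"turn": 0,"fingers": 1},{"dx": 0,"dy": 0,"dz": 0,"turn": 0,"fingers": 1}]'

```text
clock: 12.15
position: [0.5277, 0.2203, 0.1605]
ee_rot: [0.026, 0.691, 0.722, 0.009]
contact_force: [-0.8, -3.2, -0.2]
width: 0.0085
```

play_rows --series '[{"dx": 0,"dy": -2,"dz": 10,"turn": 0,"fingers": 1},{"dx": 0,"dy": -3,"dz": 10,"turn": 0,"fingers": 1},{"dx": 0,"dy": -3,"dz": 9,"turn": 0,"fingers": 1},{"dx": 0,"dy": -4,"dz": 9,"turn": 0,"fingers": 1},{"dx": 0,"dy": -4,"dz": 9,"turn": 0,"fingers": 1},{"dx": 0,"dy": -5,"dz": 9,"turn": 0,"fingers": 1}]'

```text
clock: 12.65
position: [0.529, 0.1965, 0.2193]
ee_rot: [0.028, 0.691, 0.722, 0.009]
contact_force: [4.2, -2.6, -8.6]
width: 0.0084
```

```bash
python3 - <<'E'
from h import *
p=get_image("scene");save("c5",cv2.resize(p["pixels"][90:290,220:500],(560,400),interpolation=cv2.INTER_CUBIC));print(get_state()["contact_force"],get_state()["position"])
E
```

```text
[ 1.24818569 -4.58472231 -2.45515347] [0.52909656 0.19527838 0.22113945]
```

View pics/c5.png

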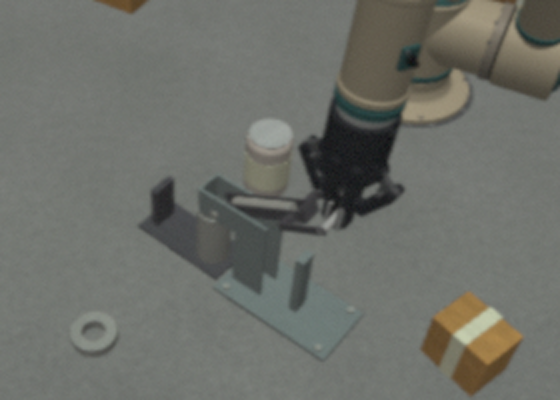

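The bar is gripped and the chute is following at about 0.55 rad. I'll continue along the arc.

play_rows --series '[{"dx": 0,"dy": -6,"dz": 8,"turn": 0,"fingers": 1},{"dx": 0,"dy": -6,"dz": 8,"turn": 0,"fingers": 1},{"dx": 0,"dy": -7,"dz": 8,"turn": 0,"fingers": 1},{"dx": 1,"dy": -7,"dz": 7,"turn": 0,"fingers": 1},{"dx": 0,"dy": -7,"dz": 7,"turn": 0,"fingers": 1},{"dx": 0,"dy": -8,"dz": 6,"turn": 0,"fingers": 1},{"dx": 0,"dy": -8,"dz": 6,"turn": 0,"fingers": 1}]'

```text
clock: 13.28
position: [0.5318, 0.1465, 0.2758]
ee_rot: [0.027, 0.691, 0.722, 0.015]
contact_force: [6.0, -1.1, -11.1]
width: 0.0081
```

play_rows --series '[{"dx": 0,"dy": -8,"dz": 5,"turn": 0,"fingers": 1},{"dx": 0,"dy": -8,"dz": 5,"turn": 0,"fingers": 1},{"dx": 0,"dy": -8,"dz": 4,"turn": 0,"fingers": 1},{"dx": 0,"dy": -8,"dz": 4,"turn": 0,"fingers": 1},{"dx": 0,"dy": -8,"dz": 3,"turn": 0,"fingers": 1},{"dx": 0,"dy": -6,"dz": 2,"turn": 0,"fingers": 1},{"dx": 0,"dy": 0,"dz": 0,"turn": 0,"fingers": 1}]'

```text
clock: 13.87
position: [0.5344, 0.0996, 0.3031]
ee_rot: [0.026, 0.691, 0.722, 0.022]
contact_force: [3.6, -2.3, -9.8]
width: 0.0081
```

play_rows --series '[{"dx": 0,"dy": -5,"dz": 1,"turn": 0,"fingers": 1},{"dx": 0,"dy": -3,"dz": 0,"turn": 0,"fingers": 1},{"dx": 0,"dy": 0,"dz": 0,"turn": 0,"fingers": 1},{"dx": 0,"dy": 0,"dz": 0,"turn": 0,"fingers": 1},{"dx": 0,"dy": 0,"dz": 0,"turn": 0,"fingers": 1},{"dx": 0,"dy": 0,"dz": 0,"turn": 0,"fingers": 1},{"dx": 0,"dy": 0,"dz": 0,"turn": 0,"fingers": 1},{"dx": 0,"dy": 0,"dz": 0,"turn": 0,"fingers": 1},{"dx": 0,"dy": 0,"dz": 0,"turn": 0,"fingers": 1},{"dx": 0,"dy": 0,"dz": 0,"turn": 0,"fingers": 1},{"dx": 0,"dy": 0,"dz": 0,"turn": 0,"fingers": 1},{"dx": 0,"dy": 0,"dz": 0,"turn": 0,"fingers": 1},{"dx": 0,"dy": 0,"dz": 0,"turn": 0,"fingers": 1},{"dx": 0,"dy": 0,"dz": 0,"turn": 0,"fingers": 1}]'

```text
clock: 15.03
position: [0.5348, 0.0937, 0.3053]
ee_rot: [0.024, 0.691, 0.722, 0.025]
contact_force: [4.9, -0.2, -7.0]
width: 0.0081
```

```bash
python3 - <<'E'
from h import *
ims=[]
for n,(a,b,e,f) in {"top":(150,250,250,410),"scene":(120,240,260,452)}.items():
    p=get_image(n);ims.append(cv2.resize(p["pixels"][a:b,e:f],(480,300),interpolation=cv2.INTER_CUBIC))
    print([(m["p"],m["xy"],m["region"].sum()) for m in masks_of(p,"pin")])
save("c6",np.vstack(ims))
E
```

```text
[(0.62, [332.0, 200.7], np.int64(42))]
[]
```

View pics/c6.png

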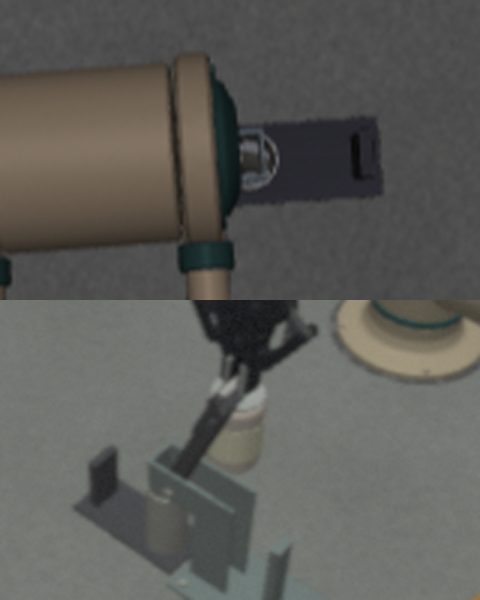

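```bash
python3 - <<'E'
from h import *
st=get_state();p=get_image("wrist");c=cam(p,st);t=get_image("top");T=cam(t)
for m in masks_of(p,"pin"):
    ys,xs=np.nonzero(m["region"]);print(m["p"],m["xy"],xs.min(),xs.max(),ys.min(),ys.max(),unproj(c,m["xy"],.108))
for m in masks_of(t,"pin"):
    ys,xs=np.nonzero(m["region"]);print(m["p"],m["xy"],xs.min(),xs.max(),ys.min(),ys.max(),unproj(T,m["xy"],.108))
print(proj(c,[[.535,.012,.108],[.535,.012,.1]]))
a=cv2.resize(p["pixels"],(480,300));b=cv2.resize(t["pixels"][185:220,310:366],(480,300),interpolation=cv2.INTER_CUBIC)
save("c7",np.vstack([a,b]))
E
```

```text
0.25 [200.4, 135.4] 140 283 107 175 [ 0.51462048 -0.02168088  0.108     ]
0.56 [333.1, 202.4] 331 336 200 205 [0.53587855 0.00911316 0.108     ]
[[236.65256135 157.58969017]
 [238.47898373 155.55246851]]
```

View pics/c7.png

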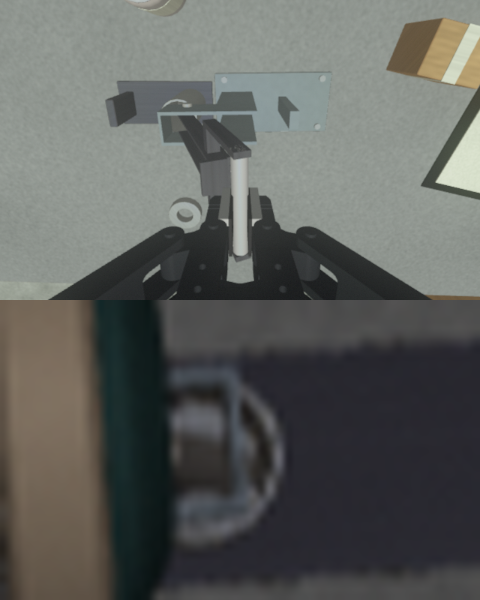

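The trough is empty. The top view shows a bright pin end inside the tube at about (0.536, 0.009). I'll lower along the reverse arc.

play_rows --series '[{"dx": 0,"dy": 7,"dz": -3,"turn": 0,"fingers": 1},{"dx": 0,"dy": 9,"dz": -4,"turn": 0,"fingers": 1},{"dx": 0,"dy": 9,"dz": -5,"turn": 0,"fingers": 1},{"dx": -1,"dy": 9,"dz": -5,"turn": 0,"fingers": 1},{"dx": 0,"dy": 8,"dz": -6,"turn": 0,"fingers": 1},{"dx": 0,"dy": 8,"dz": -6,"turn": 0,"fingers": 1},{"dx": -1,"dy": 8,"dz": -7,"turn": 0,"fingers": 1},{"dx": 0,"dy": 7,"dz": -7,"turn": 0,"fingers": 1}]'

```text
clock: 16.1
position: [0.5311, 0.1603, 0.266]
ee_rot: [0.03, 0.691, 0.722, 0.023]
contact_force: [-1.4, -1.4, 4.0]
width: 0.0083
```

play_rows --series '[{"dx": 0,"dy": 7,"dz": -7,"turn": 0,"fingers": 1},{"dx": 0,"dy": 7,"dz": -8,"turn": 0,"fingers": 1},{"dx": -1,"dy": 7,"dz": -8,"turn": 0,"fingers": 1},{"dx": 0,"dy": 6,"dz": -8,"turn": 0,"fingers": 1},{"dx": 0,"dy": 5,"dz": -8,"turn": 0,"fingers": 1},{"dx": 0,"dy": 5,"dz": -9,"turn": 0,"fingers": 1},{"dx": -1,"dy": 5,"dz": -9,"turn": 0,"fingers": 1},{"dx": 0,"dy": 4,"dz": -9,"turn": 0,"fingers": 1}]'

```text
clock: 16.77
position: [0.5283, 0.2121, 0.1924]
ee_rot: [0.03, 0.69, 0.722, 0.022]
contact_force: [-1.4, -3.2, 0.8]
width: 0.0081
```

play_rows --series '[{"dx": 0,"dy": 3,"dz": -10,"turn": 0,"fingers": 1},{"dx": 0,"dy": 3,"dz": -10,"turn": 0,"fingers": 1},{"dx": -1,"dy": 2,"dz": -10,"turn": 0,"fingers": 1},{"dx": 0,"dy": 2,"dz": -10,"turn": 0,"fingers": 1},{"dx": 0,"dy": 1,"dz": -9,"turn": 0,"fingers": 1},{"dx": 0,"dy": 1,"dz": -8,"turn": 0,"fingers": 1},{"dx": 0,"dy": 0,"dz": 0,"turn": 0,"fingers": 1},{"dx": 0,"dy": 0,"dz": 0,"turn": 0,"fingers": 1}]'

```text
clock: 17.43
position: [0.5276, 0.2258, 0.1268]
ee_rot: [0.03, 0.691, 0.722, 0.022]
contact_force: [-1.9, -3.4, 12.5]
width: 0.0084
```

play_rows --series '[{"dx": 0,"dy": 0,"dz": -2,"turn": 0,"fingers": 1},{"dx": 0,"dy": 0,"dz": 0,"turn": 0,"fingers": 1}]'

```text
clock: 17.6
position: [0.5275, 0.2258, 0.1272]
ee_rot: [0.03, 0.691, 0.722, 0.022]
contact_force: [2.6, -2.8, -4.1]
width: 0.0079
```

```bash
python3 - <<'E'
from fit import *
p=get_image("scene");c=cam(p);im=p["pixels"].copy();q=[.5352,.0283,.0475]
u=proj(c,pose(q,[(33,198,124),(-33,198,124)]));print(u)
f=4
b=cv2.resize(im[130:250,270:430],None,fx=f,fy=f,interpolation=cv2.INTER_CUBIC)
for v in u: cv2.circle(b,(int((v[0]-270+.5)*f),int((v[1]-130+.5)*f)),3,(255,0,0),1)
save("c8",b)
E
```

```text
[[385.29576546 236.00193609]
 [399.87164999 220.20511231]]
```

View pics/c8.png

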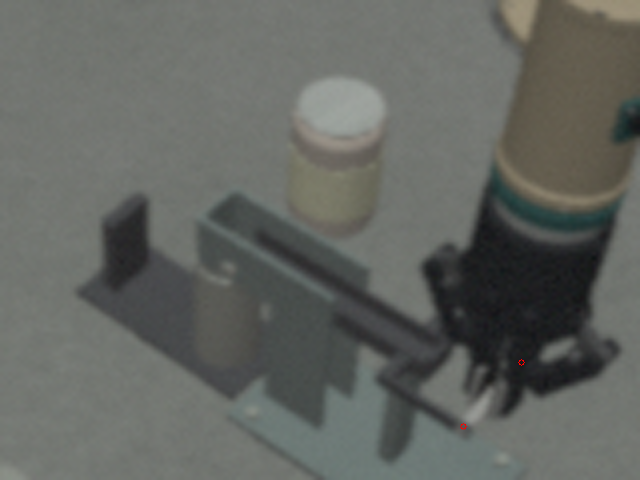

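The chute lies level: the bar end sits on the predicted pixel and the trough is empty. I'll release and rise.

play_rows --series '[{"dx": 0,"dy": 0,"dz": 0,"turn": 0,"fingers": 0.6},{"dx": 0,"dy": 0,"dz": 0,"turn": 0,"fingers": 0.3},{"dx": 0,"dy": 0,"dz": 0,"turn": 0,"fingers": 0.2},{"dx": 0,"dy": 0,"dz": 0,"turn": 0,"fingers": 0.2},{"dx": 0,"dy": 0,"dz": 0,"turn": 0,"fingers": 0.2},{"dx": 0,"dy": 0,"dz": 10,"turn": 0,"fingers": 0.2},{"dx": 0,"dy": 0,"dz": 20,"turn": 0,"fingers": 0.2},{"dx": 0,"dy": 0,"dz": 30,"turn": 0,"fingers": 0.2},{"dx": 0,"dy": 0,"dz": 30,"turn": 0,"fingers": 0.2},{"dx": 0,"dy": 0,"dz": 30,"turn": 0,"fingers": 0.2},{"dx": -20,"dy": 30,"dz": 10,"turn": 0,"fingers": 0.2},{"dx": -20,"dy": 30,"dz": 0,"turn": 0,"fingers": 0.2},{"dx": -20,"dy": 30,"dz": 0,"turn": 0,"fingers": 0.2},{"dx": -20,"dy": 30,"dz": 0,"turn": 0,"fingers": 0.2},{"dx": -20,"dy": 30,"dz": 0,"turn": 0,"fingers": 0.2},{"dx": 0,"dy": 0,"dz": 0,"turn": 0,"fingers": 0.2},{"dx": 0,"dy": 0,"dz": 0,"turn": 0,"fingers": 0.2}]'

```text
clock: 19.07
position: [0.4204, 0.3849, 0.2715]
ee_rot: [0.025, 0.694, 0.719, 0.028]
contact_force: [-0.3, -0.2, -0.4]
width: 0.0341
```

```bash
python3 - <<'E'
from fit import *
ims=[];q=[.5352,.0283,.0475];f=5
for n,(a,b,e,g) in {"top":(175,235,230,390),"scene":(160,220,290,450)}.items():
    p=get_image(n);c=cam(p)
    for l in("pin","filter","carton","bearing"): print(n,l,[(m["p"],np.round(m["xy"],1)) for m in masks_of(p,l)[:1]])
    i=cv2.resize(p["pixels"][a:b,e:g],None,fx=f,fy=f,interpolation=cv2.INTER_CUBIC)
    for v in proj(c,pose(q,[(33,198,124),(-33,198,124),(0,-16,100)])):
        cv2.circle(i,(int((v[0]-e+.5)*f),int((v[1]-a+.5)*f)),3,(255,0,0),1)
    ims.append(i)
save("c9",np.vstack(ims));print(get_state()["position"])
E
```

```text
top pin []
top filter [(0.63, array([348.8, 265.5]))]
top carton [(0.91, array([196.1, 243.3]))]
top bearing [(0.83, array([339.4, 116.1]))]
scene pin []
scene filter [(0.65, array([353.1, 165.6]))]
scene carton [(0.74, array([452.2, 261.9]))]
scene bearing [(0.66, array([263.3, 253.3]))]
[0.4219017  0.38296933 0.27056826]
```

View pics/c9.png

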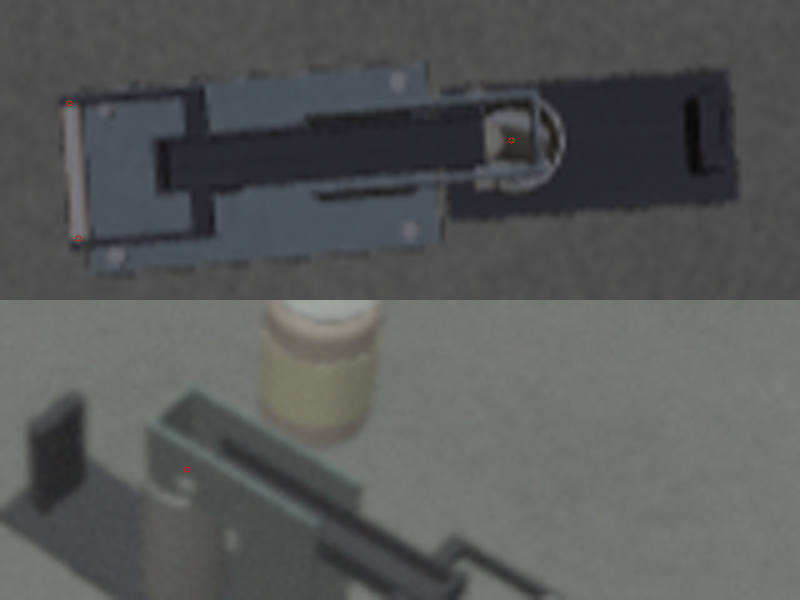

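The trough is empty and the bar is on its predicted level position. The pin's end shows in the tube around (512,140), with nothing lying on the bench, and the gripper is clear. I'm handing the job in.

```bash
python3 -c "from rig import *;print(sign_off())"
```

```text
the job is handed in; nothing more can be done
None
```

I handed the job in at about 19 s on the robot's clock, with the pin in the tube as far as the pictures show. The report gave no verdict.

**What I did:** I slid the holder by its tab until the tube stood under the mouth. Then I gripped the cross-bar, raised the chute to about 1.2 rad and held it there for a second. After that I lowered it to level, let go and backed away.

**Last checks:**
- **Tube position:** about 2–3 mm from the drop point by my fit just before release; the final picture shows it still there.
- **Chute:** the bar is on its predicted level position, and the trough is empty.
- **Pin:** its end shows inside the tube in the top view. With the chute raised, the network found it at about (0.536, 0.009). In the final pictures the network did not find it, so its upright position there is judged by eye only, and its depth and lean were not measured.
- **Filter, carton and bearing:** the network put them a few pixels from where they started, at most about 7 px (roughly 18 mm) for the bearing. I take this as detector noise, because the arm never worked near them.
- **Forces:** the highest reading at the end of a move was about 13 N, when the chute came down to level.

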